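# Dial open the cutter box

### The arm

A 6-joint arm with a two-finger parallel gripper is mounted at the origin on the work surface. World frame = base frame: x ahead of the robot, y to its left, z up, the work surface at z = 0. Lengths are in m, angles in rad, forces in N, time in s.
With the tool pointing down it reaches from about 0.35 to 0.85 m from the base axis. Payload 8.1 kg.
Tool frame: the origin (TCP) lies between the finger pads; the fingertips stand 8 mm ahead of it and the grasp point (between the pads) lies 11 mm behind it; z points along the fingers, y is the direction in which the jaws open and shut (so a half turn about z gives the same grasp; the last joint's range is limited). The gripper opens to 93 mm and grips with 3 to 60 N. Pads are 15 mm wide; open, the fingers measure 128 mm over their backs; the gripper's body (75 mm by 188 mm) begins 65 mm behind the grasp point.
Start: joints at [-1.308, 0.13, 1.488, -0, 1.523, -0.085], TCP at [0.205, -0.564, 0.227] pointing down, gripper open.
Joint ranges: [-2.96, 2.96], [-0.89, 2.26], [0.02, 2.5], [-1.34, 4.48], [0, 2.73], [-2.66, 2.66]. Speed limits (rad/s): [2.39, 2.39, 2.79, 3.14, 3.14, 3.14].

### API

Orientations are given as a unit quaternion [w, x, y, z].
In Python, from workcell import bot, camera, calibration, spot_in, silhouettes gives the robot as it stands.
- The arm moves only by the tool drive_tool, never from a script. Its argument "series" is text: rows parted by semicolons, each of 7 numbers parted by spaces: the shift along the tool's x, y, z in cm, then the turn, a rotation vector about the tool's x, y, z in rad, then the finger opening in cm, from 0 to 9.3. A call has 1 to 10 rows; each row is the pose to reach, as a shift and turn from the pose commanded when the call began, along the tool's axes at that moment; what a row does not reach only later rows make up. A row lasts 1/12 s, in which the tool goes at most 41.7 mm and 7.16 degrees, less where a joint would pass 70% of its speed; a pose out of reach is approached as far as the arm can. A call with a gripper value outside its range is refused whole. The fingers move at their own pace and stop on an object; "squeeze" is the grip in N (left out, the last holds). Time passes only in rows, so rows that repeat a pose let the fingers close. It gives the time, the measured TCP pose, the force and the opening at its end, in the units of the state.
- bot.observe(): the state, without advancing time (a new reading comes with each control period).
- camera(name): name is "side" or "top" or "wrist"; returns (picture, depth): 400x640x3 uint8, red, green, blue; 400x640 float32, m along the optical axis (not along the pixel's ray), 0 where there is no reading.
- calibration(name): a dict with "K" (3x3 intrinsics, pixels), "R" (3x3) and "t" (3): a world point X has camera coordinates R X + t. Camera axes: x right, y down, z forward; pixel columns grow to the right and rows downward; lengths in m; the calibration is good to about 2 mm. A picture is of the moment at which its call begins: read the wrist's pose just before it. calibration takes no time and is no camera call; for the wrist camera it gives the pose at the moment of the call.
- bot.job_done(): hands the job in, once; it reports no verdict.
Trained networks look in the newest picture that a camera, given by its name, has taken for a name from the list of things; names that differ only in an ending like _2 or _b are one class to them, and where a whole thing is asked for, a point or a joint stands for the part that bears it (a point fixed in the world has none). Each returns a list of dicts, best first, with "conf" (0 to 1); they miss things now and then, are a little off and sometimes report something else, mostly with a low value. They report only what shows in the picture. A call takes as long as a camera call.
- spot_in(label, camera): "pixel" ([column, row] in pixels, amid what is visible of it).
- silhouettes(label, camera): "region" (400x640 bool, what is visible of it) and "pixel" ([column, row] in pixels, amid what is visible of it).
The state is a dict: "time": time; "q": joint angles; "joint_velocities": joint speeds; "tau": joint torques, N m; "tool_pos": TCP position; "tcp_rot": TCP orientation; "contact_force": force on the tool from outside, world axes, zero at the start; "torque": the same for the moment, N m; "gripper_width": opening from 0.0 (shut) to 1.0 (fully open).
Only numpy, scipy, OpenCV 4.12 (cv2) and the standard library are available. Lean on these libraries where they do the work, as an engineer would, in place of code of your own. Each camera call takes 0.05 s, during which the arm holds its last target. There are 200 camera calls.

### The job

The lino cutters are locked in the blue box. With its dial up, turn it left to 5 and pause there, then right to 1 and pause, then left again beyond 3: the last number has worn off, so feel for the gate between 3 and 5 with light downward pressure, never forcing it, until the dial drops fully home. Then slide the cover fully open by its red tab and let go, leaving everything else on the bench where it is.

Things in the scene. Friction and masses are not known exactly. Their poses are not given: they have to be found in the camera images.
- lockbox: blue steel cutter box, fixed, 140 mm (its x) by 300 mm (its y), 80 mm high. Origin under its centre; x points away from its front, y to its left, z up. The left end (y +40 to +150 mm) is the closed lock head with the dial on top, axis at x = 0, y = +95 mm; the rest is a tray closed by a steel sliding cover whose top is 78 mm above the table
- dial_knob (a point): grip point on the dial's vertical axis, 37 mm above the box's top (117 mm above the table) while up; it turns and sinks with the dial. The knob is a round aluminium cylinder, 40 mm across, 16 to 52 mm above the box's top, gripped at any yaw. Its orange pointer and line run along this point's x. Keep fingertips 17 mm or more above the box's top when gripping it raised
- dial (a joint): dial angle (rad), grows when turned left (counter-clockwise from above); stops at -0.95 and 0.95. At 0 the pointer lies along the box's +x, at number 3. The black plate bears numbers 1 to 5 as rows of that many white pips, 20 degrees apart: 1 = -0.698, 2 = -0.349, 3 = 0, 4 = 0.349, 5 = 0.698. Turns against 0.06 N m of friction, stays where left
- press (a joint): how far the dial is pushed down into the lock (m): 0 = up (start), 0.010 = fully home. No spring: it moves against about 4 N of friction and stays where left. A hidden pin stops it at 0.002 on the lock's wheel; only where the pin is over the gate, a slot in the wheel, does it sink on to 0.010
- follower: hidden pin and collar on the dial's spindle (origin on its axis, level with the box's top while up). The pin, 6 mm wide, 30 mm out under the pointer, rides on the wheel. The 9 mm gate is unseen and worn: its middle lies anywhere from 0.06 to 0.64 rad (between 3 and 5); the square pin enters within 0.05 rad of it. Over 25 N on pin or collar (pressing, twisting in the gate, hauling the locked cover) breaks the lock
- cover_tab (a point): point to grip on the upright red tab of the sliding cover: 24 mm above the cover's top (102 mm above the table), at the box's x = 0, y = -30 mm while closed. The tab is 12 mm thick along the box's y, 50 mm long along its x, and rises 34 mm above the cover
- cover (a joint): how far the cover is slid open (m), towards the box's -y, away from the dial: 0 = shut, 0.080 = end stop. It slides against about 2.5 N of friction and stays where it is left. It is locked (gives about 4 mm at most) until the dial is fully pressed home
- ink_red: red ink tub, 63 mm across, 72 mm high; it stands close behind the cutter box; origin under its centre
- ink_blue: blue ink tub, 69 mm across, 80 mm high; origin under its centre
- ink_yellow: yellow ink tub, 84 mm across, 95 mm high; origin under its centre
- lino_block: flat grey lino block, 100 x 130 x 22 mm, lying in front of the cutter box; origin under its centre
- brayer: ink roller lying down: black rubber roll 36 mm thick and 100 mm long, red handle; origin on the table under the roll's middle
- palette_knife: palette knife (spatula) lying on the table; origin under its middle
- brush_cup: white ceramic cup, 72 mm across, 85 mm high; origin under its centre

How it is judged:
On the way, in this order (a step that is already met when the one before it is completed fails the run):
1. the raised dial is turned left to 5 and pauses there (within 0.09 rad) (value of joint dial between 0.608 and 0.788 rad and value of joint press below 0.003 m and velocity of joint dial between -0.15 and 0.15 rad/s), for 0.2 s.
2. the raised dial is turned right to 1 and pauses there (within 0.09 rad) (value of joint dial between -0.788 and -0.608 rad and value of joint press below 0.003 m and velocity of joint dial between -0.15 and 0.15 rad/s), for 0.2 s.
3. the dial is pressed home into the gate between 3 and 5, the cover still shut (value of joint press above 0.007 m and value of joint dial between -0.03 and 0.73 rad and value of joint cover below 0.01 m), for 0.2 s.
4. the cover is slid open (value of joint cover above 0.07 m), for 0.2 s.
At the end, for the whole second after the job is handed in: the cover stands at least 70 mm open and still, the dial is still pressed home (at least 7 mm down) in its gate, and everything is released (value of joint cover above 0.07 m and value of joint press above 0.007 m and velocity of joint cover between -0.01 and 0.01 m/s); the robot touches nothing.
It fails at once if more than 25 N on the lock's pin or collar (contact force between follower and anything else above 25 N).
It fails at once if a bystander (ink tub, lino block, ink roller, palette knife or cup) is moved more than 30 mm (distance of any of ink_red, ink_blue, ink_yellow, lino_block, brayer, palette_knife, brush_cup from where it was at the start of the episode above 0.03 m).
It also fails if it takes over 67 s, if anything falls off the work surface, if the arm or the gripper's body presses on something with over 40 N, if the wrist force passes 120 N, or if a joint passes its speed limit or range.

## Working session

There is one attempt and no reset: what is moved stays moved. The work goes in short steps, Python scripts to look and compute and a tool call to move; the robot and the scene stay as the last step left them, time stands still between calls to the robot, and variables do not carry over. Pictures are saved under pics/ and viewed, about 8 in all and at most 12, crops included, and the job is handed in when it is done.

Besides the shell and the picture viewer there is one more tool, called after "Call:" in YAML: its name, and indented under it one key for each argument. drive_tool: Moves the arm, as the interface text tells. Its arguments: {"type":"object","properties":{"series":{"type":"string"},"squeeze":{"type":"number"}},"required":["series"]}

```bash
mkdir -p pics; ls
cat > look.py <<'E'
import numpy as np, cv2
from workcell import *
def save(n,f,crop=None,s=1):
    im,d=camera(n)
    o=im if crop is None else im[crop[1]:crop[3],crop[0]:crop[2]]
    cv2.imwrite('pics/'+f,cv2.resize(o[:,:,::-1],None,fx=s,fy=s))
    return im,d
def pts(cam,d,mask):
    c=calibration(cam); v,u=np.nonzero(mask&(d>0)); z=d[v,u]
    p=np.linalg.inv(c['K'])@np.vstack([u*z,v*z,z])
    return (c['R'].T@(p-np.array(c['t']).reshape(3,1))).T
E
python3 - <<'E'
from look import *
im,d=save('top','top.png')
for l in ['lockbox','dial_knob','cover_tab','ink_red','ink_blue','ink_yellow','lino_block','brayer','palette_knife','brush_cup']:
    for r in silhouettes(l,'top')[:1]:
        P=pts('top',d,r['region']); print(l,round(r['conf'],2),r['pixel'],P.mean(0).round(3),P.min(0).round(3),P.max(0).round(3))
        if l=='lockbox':
            Q=P[(P[:,2]>.07)&(P[:,2]<.09)]; print(cv2.minAreaRect((Q[:,:2]*1000).astype('f4')))
        if l in('dial_knob','cover_tab'):
            Q=P[P[:,2]>P[:,2].max()-.012]; print(cv2.minAreaRect((Q[:,:2]*1000).astype('f4')),len(Q))
s=bot.observe(); print(s)
save('side','side.png')
E
```

```text
pics
lockbox 0.75 [312.2, 170.1] [0.59  0.044 0.08 ] [ 0.5   -0.112 -0.001] [0.682 0.199 0.136]
((592.1152954101562, 44.522377014160156), (299.1257019042969, 142.6249542236328), 81.1692123413086)
dial_knob 0.48 [275.1, 164.9] [0.605 0.136 0.128] [0.587 0.117 0.092] [0.632 0.156 0.136]
((605.597412109375, 137.48519897460938), (36.52935791015625, 38.366539001464844), 37.72017288208008) 178
cover_tab 0.92 [328.2, 173.5] [ 0.583 -0.01   0.079] [ 0.506 -0.109  0.07 ] [0.661 0.088 0.116]
((587.2426147460938, 14.658628463745117), (11.9470796585083, 49.27357482910156), 80.9048843383789) 90
ink_red 0.55 [272.2, 114.9] [0.748 0.151 0.069] [0.721 0.124 0.023] [0.781 0.18  0.078]
ink_blue 0.93 [188.1, 151.6] [0.651 0.367 0.068] [ 0.62   0.339 -0.006] [0.707 0.408 0.086]
ink_yellow 0.86 [200.2, 212.6] [0.482 0.333 0.087] [ 0.442  0.297 -0.003] [0.529 0.378 0.101]
lino_block 0.81 [332.3, 228.5] [ 0.428 -0.011  0.022] [ 0.372 -0.08   0.015] [0.483 0.057 0.03 ]
brayer 0.74 [453.6, 144.1] [ 0.645 -0.364  0.024] [ 0.536 -0.42  -0.007] [ 0.719 -0.301  0.042]
palette_knife 0.92 [427.0, 244.4] [ 0.352 -0.302  0.007] [ 0.22  -0.431 -0.004] [ 0.442 -0.217  0.025]
brush_cup 0.56 [248.0, 270.2] [0.316 0.215 0.038] [ 0.286  0.175 -0.001] [0.353 0.242 0.089]
{'time': 0.55, 'q': array([-1.30839925e+00,  1.30373164e-01,  1.48820205e+00, -2.73624018e-05,
        1.52301065e+00, -8.53953862e-02]), 'joint_velocities': array([-0.00070797, -0.00024263, -0.00118557,  0.00078151,  0.00045286,
       -0.00035909]), 'tau': array([-8.48490236e-04, -5.59296012e+01, -4.91690791e+01,  7.69116310e-02,
        2.36676342e-02, -4.36670859e-05]), 'tool_pos': array([ 0.20450833, -0.56407239,  0.22665013]), 'tcp_rot': array([ 4.58867273e-06,  9.84918001e-01,  1.73021763e-01, -1.33121132e-05]), 'contact_force': array([ 0.22034446, -0.61495941, -0.49847129]), 'torque': array([-0.00831794,  0.01032778, -0.02661386]), 'gripper_width': 0.995667053786887}
```

View pics/top.png

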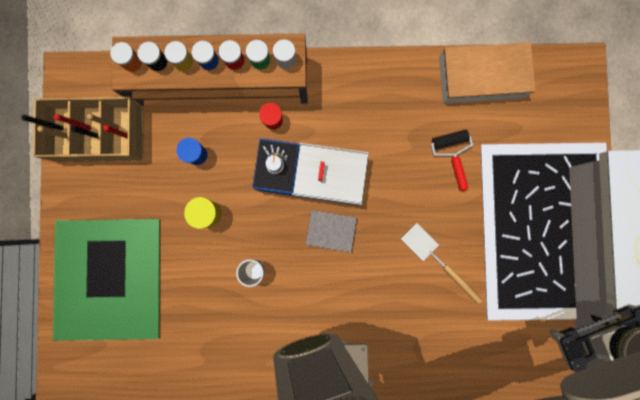

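View pics/side.png

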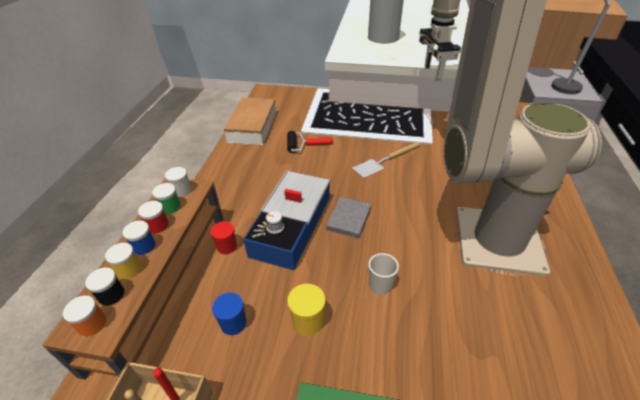

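The top view shows the box at about (312,170), with the knob at (275,165), the red tab at (322,171), and pips and lock head on the +x/+y side. Red tub is at (270,115) and lino at (332,228). In the side view nothing stands on or next to the tab. I'll move above the knob.

Call:
drive_tool:
  series: "30.8 -26.1 -2.3 0 0 0 9.3;30.8 -26.1 -2.3 0 0 0 9.3;30.8 -26.1 -2.3 0 0 0 9.3;30.8 -26.1 -2.3 0 0 0 9.3;30.8 -26.1 -2.3 0 0 0 9.3;30.8 -26.1 -2.3 0 0 0 9.3;30.8 -26.1 -2.3 0 0 0 9.3;30.8 -26.1 -2.3 0 0 0 9.3;30.8 -26.1 -2.3 0 0 0 9.3;30.8 -26.1 -2.3 0 0 0 9.3"

```text
time: 1.43
tool_pos: [0.4063, -0.2109, 0.2503]
tcp_rot: [0.0, 0.985, 0.174, 0.001]
contact_force: [0.7, -0.2, 0.0]
gripper_width: 1.0
```

Call:
drive_tool:
  series: "30.9 -26.2 0 0 0 0 9.3;30.9 -26.2 0 0 0 0 9.3;30.9 -26.2 0 0 0 0 9.3;30.9 -26.2 0 0 0 0 9.3;30.9 -26.2 0 0 0 0 9.3;30.9 -26.2 0 0 0 0 9.3;30.9 -26.2 0 0 0 0 9.3;30.9 -26.2 0 0 0 0 9.3;30.9 -26.2 0 0 0 0 9.3;30.9 -26.2 0 0 0 0 9.3"

```text
time: 2.27
tool_pos: [0.6072, 0.1413, 0.2494]
tcp_rot: [-0.0, 0.985, 0.174, 0.0]
contact_force: [0.3, -1.1, 1.4]
gripper_width: 1.004
```

Run:
```python
from look import *
s=bot.observe(); print(s['time'],s['tool_pos'],s['tcp_rot'],s['q'],s['contact_force'])
im,d=save('wrist','w1.png')
for l in ['dial_knob','cover_tab']:
    for r in silhouettes(l,'wrist')[:1]:
        P=pts('wrist',d,r['region']); print(l,r['conf'],r['pixel'],P.min(0),P.max(0))
        Q=P[P[:,2]>P[:,2].max()-.01]; print(cv2.minAreaRect((Q[:,:2]*1000).astype('f4')),len(Q))
```

```text
2.2667 [0.60721349 0.14126969 0.24942691] [-3.23858352e-04  9.84786777e-01  1.73766637e-01  2.32781655e-04] [1.45974278e-01 1.84705999e-01 1.38688169e+00 6.60800894e-04
 1.56955816e+00 1.36746348e+00] [ 0.32067172 -1.05744425  1.41218293]
dial_knob 0.88 [321.5, 195.7] [0.5688702  0.10804184 0.07754471] [0.6384548  0.16017374 0.1329167 ]
((606.84130859375, 137.5000457763672), (39.2628173828125, 38.827850341796875), 3.4991540908813477) 1669
cover_tab 0.86 [440.9, 238.3] [ 0.5154024  -0.17530739 -0.00174876] [0.66247664 0.10640442 0.32823192]
((655.8355712890625, 106.14192199707031), (0.6356353759765625, 0.0), 124.31532287597656) 2
```

View pics/w1.png

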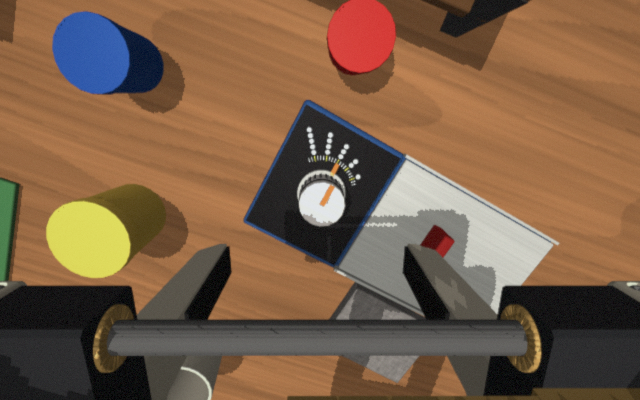

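Run:
```python
from look import *
im,d=camera('wrist')
h=cv2.cvtColor(im,cv2.COLOR_RGB2HSV)
m=(h[...,0]>5)&(h[...,0]<22)&(h[...,1]>150)&(h[...,2]>150)
m[:150]=0;m[225:]=0;m[:,:290]=0;m[:,365:]=0
P=pts('wrist',d,m)
for lo,hi in((.08,.12),(.125,.14)):
    Q=P[(P[:,2]>lo)&(P[:,2]<hi)]
    if len(Q)>3:
        l=cv2.fitLine((Q[:,:2]*1000).astype('f4'),cv2.DIST_L2,0,.01,.01).ravel(); print(len(Q),l,np.degrees(np.arctan2(l[1],l[0])),Q.mean(0))
r=silhouettes('lockbox','wrist')[0]; print(r['conf'])
P=pts('wrist',d,np.ones(d.shape,bool)); Q=P[(abs(P[:,2]-.079)<.004)&(P[:,0]>.48)&(P[:,0]<.7)&(P[:,1]>-.15)&(P[:,1]<.22)]
print(cv2.minAreaRect((Q[:,:2]*1000).astype('f4')),len(Q))
T=P[(P[:,2]>.1)&(P[:,2]<.117)&(abs(P[:,0]-.587)<.035)&(abs(P[:,1]-.015)<.03)]
if len(T): print(cv2.minAreaRect((T[:,:2]*1000).astype('f4')),len(T))
```

```text
46 [ 9.9500394e-01 -9.9835694e-02  6.3354156e+02  1.3116821e+02] -5.7297087 [0.63354154 0.13116822 0.09507866]
76 [ 9.9201298e-01 -1.2613586e-01  6.1623389e+02  1.3344955e+02] -7.246354 [0.61623388 0.13344956 0.13241202]
0.82
((591.2183227539062, 40.212120056152344), (299.4571838378906, 142.28155517578125), 80.99482727050781) 28611
((601.5542602539062, 8.583044052124023), (12.614167213439941, 20.133426666259766), 81.52359008789062) 358
```

The wrist view has the knob top at (322,203), with its pointer near the row of 3 at (337,163). The plate's pips run from 5 at (310,140) to 1 at (357,180), and the jaws are empty. I'll refine the pointer angle on a rectified plane.

Run:
```python
from look import *
c=calibration('wrist'); im,d=camera('wrist')
a=np.radians(-8.7); ex=np.array([np.cos(a),np.sin(a),0]); ey=np.array([-np.sin(a),np.cos(a),0])
outs=[]
for z in(.132,.0815):
    o=np.array([.6067,.1379,z])
    # out px (u,v): box x up, box y left, 0.2mm/px, 400x400
    s=.0002
    M=np.stack([-ey*s,-ex*s,o+ey*s*200+ex*s*260],1)
    H=c['K']@(c['R']@M+np.outer(np.array(c['t']).ravel(),[0,0,1]))
    w=cv2.warpPerspective(im,np.linalg.inv(H),(400,400)); 
    h=cv2.cvtColor(w,cv2.COLOR_RGB2HSV); m=(h[...,0]>5)&(h[...,0]<22)&(h[...,1]>140)&(h[...,2]>130)
    v,u=np.nonzero(m)
    if z>.1:
        k=v>170; l=cv2.fitLine(np.stack([u[k],v[k]],1).astype('f4'),cv2.DIST_L2,0,.01,.01).ravel(); print(l,np.degrees(np.arctan2(l[0],-l[1])),k.sum())
    w=np.ascontiguousarray(w); cv2.line(w,(200,260),(200,60),(0,255,0),1); cv2.circle(w,(200,260),100,(0,255,0),1); outs.append(w)
cv2.imwrite('pics/r1.png',np.hstack(outs)[:,:,::-1])
```

```text
[2.2308363e-02 9.9975115e-01 2.0734572e+02 2.1272417e+02] 178.72171 1345
```

View pics/r1.png

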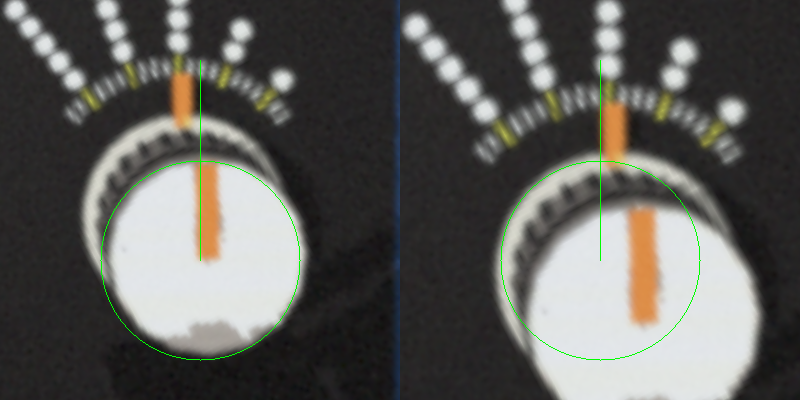

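The dial stands at about 0 and the knob centre is near (0.607, 0.1375). I'll descend and grip.

Call:
drive_tool:
  series: "-0.1 0.4 3 0 0 0 9.3;-0.1 0.4 6 0 0 0 9.3;-0.1 0.4 9 0 0 0 9.3;-0.1 0.4 11 0 0 0 9.3;-0.1 0.4 12.5 0 0 0 9.3;-0.1 0.4 13.5 0 0 0 9.3;-0.1 0.4 14 0 0 0 9.3;-0.1 0.4 14 0 0 0 9.3;-0.1 0.4 14 0 0 0 6;-0.1 0.4 14 0 0 0 6"
  squeeze: 15

```text
time: 3.4
tool_pos: [0.6078, 0.1337, 0.1114]
tcp_rot: [0.0, 0.985, 0.173, 0.001]
contact_force: [-0.8, 0.5, -0.0]
gripper_width: 0.904
```

Call:
drive_tool:
  series: "0 0 0 0 0 0 5;0 0 0 0 0 0 4.4;0 0 0 0 0 0 4;0 0 0 0 0 0 3.5;0 0 0 0 0 0 3;0 0 0 0 0 0 3;0 0 0 0 0 0 3;0 0 0 0 0 0 3"

```text
time: 4.07
tool_pos: [0.606, 0.1359, 0.1096]
tcp_rot: [-0.002, 0.985, 0.173, -0.0]
contact_force: [-3.2, 8.2, 1.5]
gripper_width: 0.424
```

Call:
drive_tool:
  series: "0.1 -0.3 0 0 0 0 3;0.1 -0.3 0 0 0 0 3;0.1 -0.3 0 0 0 0 3;0.1 -0.3 0 0 0 0 3"

```text
time: 4.4
tool_pos: [0.6062, 0.1366, 0.1094]
tcp_rot: [0.0, 0.985, 0.173, -0.001]
contact_force: [-4.1, -3.1, 2.1]
gripper_width: 0.427
```

Call:
drive_tool:
  series: "0 0 0 0 0 -0.08 3;0 0 0 0 0 -0.16 3;0 0 0 0 0 -0.24 3;0 0 0 0 0 -0.32 3;0 0 0 0 0 -0.40 3;0 0 0 0 0 -0.48 3;0 0 0 0 0 -0.56 3;0 0 0 0 0 -0.64 3;0 0 0 0 0 -0.69 3;0 0 0 0 0 -0.69 3"

```text
time: 5.23
tool_pos: [0.6066, 0.1362, 0.1094]
tcp_rot: [0.0, 0.868, 0.497, -0.0]
contact_force: [-2.9, -4.3, 0.9]
gripper_width: 0.428
```

Call:
drive_tool:
  series: "0 0 0 0 0 0 3;0 0 0 0 0 0 3;0 0 0 0 0 0 3;0 0 0 0 0 0 3;0 0 0 0 0 0 3;0 0 0 0 0 0 3"

```text
time: 5.73
tool_pos: [0.6065, 0.1362, 0.1094]
tcp_rot: [0.0, 0.869, 0.495, -0.0]
contact_force: [-1.8, -4.7, 1.7]
gripper_width: 0.425
```

Run:
```python
from look import *
s=bot.observe(); print(s['time'],s['tool_pos'],s['tcp_rot'],s['contact_force'],s['torque'],s['q'][5])
a=camera('wrist')[0]; save('side','s2.png')
cv2.imwrite('pics/w2.png',cv2.resize(a[100:260,230:430,::-1],None,fx=3,fy=3))
```

```text
5.7333 [0.60654939 0.13619834 0.10937759] [ 3.11263666e-04  8.68926074e-01  4.94941599e-01 -4.41751602e-04] [-1.79968727 -4.67468693  1.74423638] [-1.01475771  0.28290571  0.02202367] 0.6744565538298841
```

View pics/w2.png

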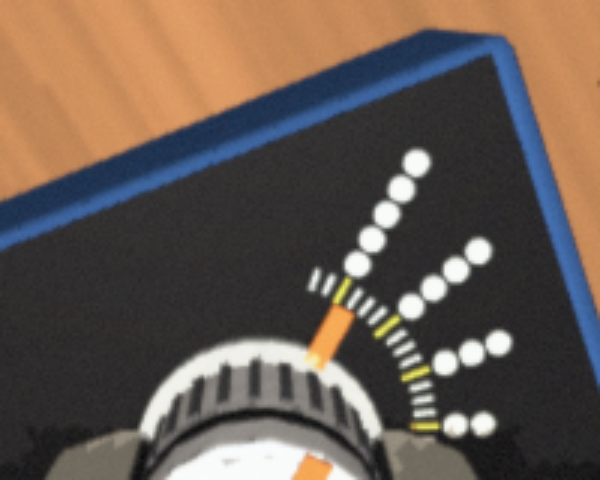

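The pointer end, at (335,330) in the crop, sits on the yellow tick of the row of 5. The dial is at 5. Now right to 1.

Call:
drive_tool:
  series: "0 0 0 0 0 0.08 3;0 0 0 0 0 0.16 3;0 0 0 0 0 0.24 3;0 0 0 0 0 0.32 3;0 0 0 0 0 0.40 3;0 0 0 0 0 0.48 3;0 0 0 0 0 0.56 3;0 0 0 0 0 0.64 3;0 0 0 0 0 0.69 3;0 0 0 0 0 0.69 3"

```text
time: 6.67
tool_pos: [0.6062, 0.1366, 0.1094]
tcp_rot: [0.0, 0.985, 0.17, -0.001]
contact_force: [-4.7, -2.4, 2.3]
gripper_width: 0.429
```

Call:
drive_tool:
  series: "0 0 0 0 0 0.08 3;0 0 0 0 0 0.16 3;0 0 0 0 0 0.24 3;0 0 0 0 0 0.32 3;0 0 0 0 0 0.40 3;0 0 0 0 0 0.48 3;0 0 0 0 0 0.56 3;0 0 0 0 0 0.64 3;0 0 0 0 0 0.69 3;0 0 0 0 0 0.69 3"

```text
time: 7.5
tool_pos: [0.6061, 0.1371, 0.1093]
tcp_rot: [0.0, 0.985, -0.172, -0.001]
contact_force: [-5.2, -1.0, 1.4]
gripper_width: 0.429
```

Call:
drive_tool:
  series: "0 0 0 0 0 0 3;0 0 0 0 0 0 3;0 0 0 0 0 0 3;0 0 0 0 0 0 3;0 0 0 0 0 0 3;0 0 0 0 0 0 3"

```text
time: 8.0
tool_pos: [0.6061, 0.1371, 0.1094]
tcp_rot: [0.0, 0.986, -0.17, -0.001]
contact_force: [-5.6, -0.9, 1.4]
gripper_width: 0.429
```

Run:
```python
from look import *
s=bot.observe(); print(s['time'],s['tool_pos'],s['tcp_rot'],s['contact_force'],s['torque'],s['q'][5])
a=camera('wrist')[0]
cv2.imwrite('pics/w3.png',cv2.resize(a[100:260,230:430,::-1],None,fx=3,fy=3))
```

```text
8.0 [0.60612794 0.13709056 0.10937173] [ 9.60593939e-06  9.85504692e-01 -1.69647054e-01 -6.15213059e-04] [-5.5640839  -0.94840322  1.42514812] [-0.26240376  0.95162269 -0.04993514] 2.0513851967449344
```

View pics/w3.png

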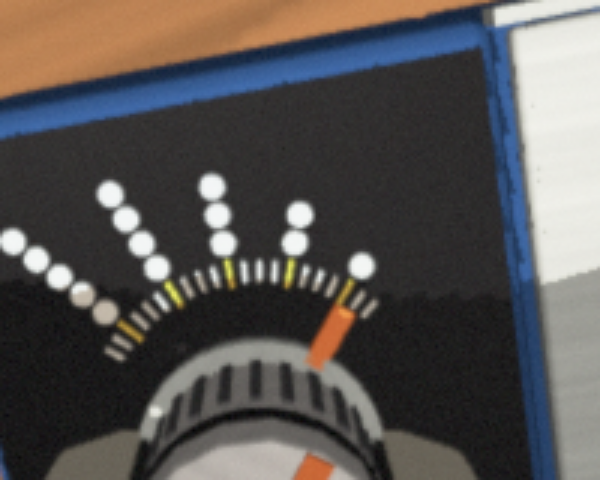

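The pointer end, at (340,320), is aligned with the single pip's tick. The dial is at 1. Next I turn left to just past 3.

Call:
drive_tool:
  series: "0 0 0 0 0 -0.08 3;0 0 0 0 0 -0.16 3;0 0 0 0 0 -0.24 3;0 0 0 0 0 -0.32 3;0 0 0 0 0 -0.40 3;0 0 0 0 0 -0.48 3;0 0 0 0 0 -0.56 3;0 0 0 0 0 -0.64 3;0 0 0 0 0 -0.72 3;0 0 0 0 0 -0.74 3"

```text
time: 8.88
tool_pos: [0.6062, 0.1365, 0.1093]
tcp_rot: [0.0, 0.98, 0.201, -0.001]
contact_force: [-4.8, -2.8, 1.9]
gripper_width: 0.43
```

Call:
drive_tool:
  series: "-0.1 0 0 0 0 0 3;-0.1 0 0 0 0 0 3;-0.1 0 0.1 0 0 0 3;-0.1 0 0.1 0 0 0 3"
  squeeze: 12

```text
time: 9.22
tool_pos: [0.606, 0.1364, 0.1088]
tcp_rot: [0.0, 0.98, 0.197, 0.0]
contact_force: [-0.1, -3.3, -0.9]
gripper_width: 0.428
```

Call:
drive_tool:
  series: "0 0 0.05 0 0 0 3;0 0 0.1 0 0 0 3;0 0 0.1 0 0 0 3"

```text
time: 9.47
tool_pos: [0.606, 0.1365, 0.108]
tcp_rot: [0.0, 0.98, 0.198, 0.0]
contact_force: [-2.2, -2.7, 1.9]
gripper_width: 0.427
```

Call:
drive_tool:
  series: "0 0 0.05 0 0 0 3;0 0 0.05 0 0 0 3;0 0 0.05 0 0 0 3"

```text
time: 9.72
tool_pos: [0.606, 0.1365, 0.1079]
tcp_rot: [0.0, 0.98, 0.198, 0.0]
contact_force: [-3.2, -2.9, 6.9]
gripper_width: 0.425
```

Call:
drive_tool:
  series: "0 0 0.05 0 0 0 3;0 0 0.05 0 0 0 3;0 0 0.05 0 0 0 3"

```text
time: 9.97
tool_pos: [0.6061, 0.1365, 0.1078]
tcp_rot: [0.0, 0.98, 0.198, 0.0]
contact_force: [-4.3, -3.4, 8.5]
gripper_width: 0.428
```

Call:
drive_tool:
  series: "0 0 0.05 0 0 0 3;0 0 0.05 0 0 0 3;0 0 0.05 0 0 0 3"

```text
time: 10.22
tool_pos: [0.6061, 0.1366, 0.1077]
tcp_rot: [0.0, 0.98, 0.198, 0.0]
contact_force: [-5.3, -2.6, 11.0]
gripper_width: 0.428
```

Call:
drive_tool:
  series: "0 0 0 0 0 -0.02 3;0 0 0 0 0 -0.04 3;0 0 0 0 0 -0.06 3;0 0 0 0 0 -0.06 3"
  squeeze: 15

```text
time: 10.55
tool_pos: [0.6062, 0.1367, 0.1076]
tcp_rot: [0.0, 0.974, 0.227, 0.001]
contact_force: [-5.0, -2.5, 11.2]
gripper_width: 0.426
```

Call:
drive_tool:
  series: "0 0 0 0 0 -0.02 3;0 0 0 0 0 -0.04 3;0 0 0 0 0 -0.06 3;0 0 0 0 0 -0.06 3"

```text
time: 10.88
tool_pos: [0.6062, 0.1366, 0.1074]
tcp_rot: [0.0, 0.967, 0.257, 0.001]
contact_force: [-4.2, -3.3, 9.0]
gripper_width: 0.43
```

Call:
drive_tool:
  series: "0 0 0.02 0 0 -0.02 3;0 0 0.02 0 0 -0.04 3;0 0 0.02 0 0 -0.06 3;0 0 0.02 0 0 -0.06 3"

```text
time: 11.22
tool_pos: [0.6062, 0.1366, 0.1063]
tcp_rot: [0.0, 0.958, 0.285, 0.001]
contact_force: [-0.9, -2.7, 2.1]
gripper_width: 0.432
```

Call:
drive_tool:
  series: "0 0 0.02 0 0 -0.02 3;0 0 0.02 0 0 -0.04 3;0 0 0.02 0 0 -0.06 3;0 0 0.02 0 0 -0.06 3"

```text
time: 11.55
tool_pos: [0.6062, 0.1365, 0.1058]
tcp_rot: [0.0, 0.949, 0.314, 0.0]
contact_force: [2.2, -3.1, 1.7]
gripper_width: 0.423
```

Call:
drive_tool:
  series: "0 0 0.05 0 0 0 3;0 0 0.1 0 0 0 3;0 0 0.1 0 0 0 3"

```text
time: 11.8
tool_pos: [0.6061, 0.1365, 0.1048]
tcp_rot: [0.0, 0.95, 0.313, 0.0]
contact_force: [2.9, -3.3, 1.1]
gripper_width: 0.429
```

Run:
```python
from look import *
s=bot.observe(); print(s['time'],s['tool_pos'],s['tcp_rot'],s['contact_force'],s['torque'],s['q'][5])
```

```text
11.8 [0.60611212 0.13652772 0.10479117] [1.34899192e-04 9.49614781e-01 3.13419217e-01 3.79641462e-04] [ 2.93550282 -3.31721441  1.14615779] [-0.61301733 -0.68092166  0.06836242] 1.0723768522243955
```

Call:
drive_tool:
  series: "0 0 0.05 0 0 0 3;0 0 0.1 0 0 0 3;0 0 0.15 0 0 0 3;0 0 0.2 0 0 0 3"

```text
time: 12.13
tool_pos: [0.6061, 0.1365, 0.1029]
tcp_rot: [0.0, 0.95, 0.313, 0.0]
contact_force: [3.7, -3.7, 1.5]
gripper_width: 0.428
```

Call:
drive_tool:
  series: "0 0 0.05 0 0 0 3;0 0 0.1 0 0 0 3;0 0 0.15 0 0 0 3;0 0 0.15 0 0 0 3"

```text
time: 12.47
tool_pos: [0.6061, 0.1365, 0.1013]
tcp_rot: [0.0, 0.95, 0.313, 0.0]
contact_force: [4.2, -3.6, 1.3]
gripper_width: 0.423
```

Call:
drive_tool:
  series: "0 0 0.05 0 0 0 3;0 0 0.1 0 0 0 3;0 0 0.15 0 0 0 3;0 0 0.15 0 0 0 3"

```text
time: 12.8
tool_pos: [0.6061, 0.1366, 0.0999]
tcp_rot: [0.0, 0.95, 0.314, 0.0]
contact_force: [3.8, -3.2, 2.4]
gripper_width: 0.422
```

Call:
drive_tool:
  series: "0 0 0.05 0 0 0 3;0 0 0.1 0 0 0 3;0 0 0.1 0 0 0 3"

```text
time: 13.05
tool_pos: [0.6062, 0.1366, 0.0998]
tcp_rot: [0.0, 0.95, 0.314, 0.001]
contact_force: [0.7, -3.9, 8.5]
gripper_width: 0.424
```

Run:
```python
from look import *
s=bot.observe(); print(s['time'],s['tool_pos'],s['tcp_rot'],s['contact_force'],s['torque'],s['q'][5])
im,d=camera('wrist'); r=silhouettes('dial_knob','wrist')[0]; P=pts('wrist',d,r['region']); print(r['conf'],np.percentile(P[:,2],[50,80,90,95,99]))
cv2.imwrite('pics/w4.png',cv2.resize(im[100:300,200:440,::-1],None,fx=2.5,fy=2.5))
```

```text
13.05 [0.60620485 0.13658273 0.09979434] [1.53214410e-04 9.49585586e-01 3.13507451e-01 5.19144395e-04] [ 0.66361605 -3.85868334  8.53847215] [-0.69490117 -0.24601788  0.0290881 ] 1.0722473844381606
0.81 [0.12086485 0.1216105  0.12193726 0.12219014 0.12265236]
```

View pics/w4.png

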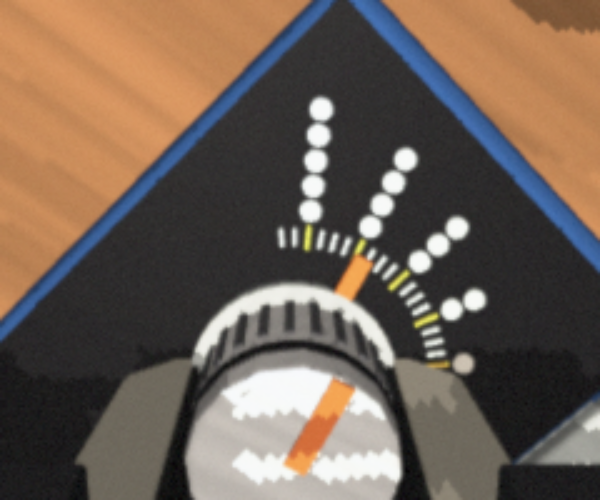

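The knob top is now at 0.1215, down from 0.132, and pushing harder only raises the force, so the dial is fully home. The pointer in the view is at (355,275), near 4. I'll release and lift.

Call:
drive_tool:
  series: "0 0 -0.1 0 0 0 3;0 0 -0.1 0 0 0 4.6;0 0 -0.1 0 0 0 6;0 0 -0.1 0 0 0 8;0 0 -0.1 0 0 0 8;0 0 -0.1 0 0 0 8;0 0 -2 0 0 0 8;0 0 -5 0 0 0 8;0 0 -8 0 0 0 8;0 0 -10 0 0 0 8"

```text
time: 13.98
tool_pos: [0.6063, 0.1369, 0.2017]
tcp_rot: [0.0, 0.95, 0.314, 0.001]
contact_force: [0.9, -0.0, 0.7]
gripper_width: 0.856
```

Run:
```python
from look import *
im,d=camera('top')
P=pts('top',d,np.ones(d.shape,bool))
w1,d1=camera('wrist'); s=bot.observe(); print(s['time'],s['tool_pos'],s['tcp_rot'],s['q'])
P=pts('wrist',d1,np.ones(d1.shape,bool))
K=P[(abs(P[:,0]-.607)<.025)&(abs(P[:,1]-.138)<.025)&(P[:,2]>.1)&(P[:,2]<.14)]; print('knob',len(K),np.median(K[:,2]) if len(K) else 0,K.mean(0))
T=P[(P[:,2]>.1)&(P[:,2]<.118)&(abs(P[:,0]-.587)<.035)&(abs(P[:,1]-.015)<.03)]
if len(T): print(cv2.minAreaRect((T[:,:2]*1000).astype('f4')),len(T))
```

```text
14.0833 [0.60827506 0.13712408 0.20416618] [6.09709980e-04 9.49546703e-01 3.13599946e-01 3.97002217e-03] [1.39390334e-01 1.96120598e-01 1.45629530e+00 2.19404775e-04
 1.48114657e+00 1.07219884e+00]
knob 2285 0.11914029651225942 [0.60878933 0.13776478 0.11808399]
((573.6633911132812, 20.916337966918945), (7.938144683837891, 16.358871459960938), 59.165748596191406) 146
```

Call:
drive_tool:
  series: "-2 2 0 0 0 0.1 7;-4 4 0 0 0 0.2 7;-6 6 0 0 0 0.3 7;-8 8 0 0 0 0.4 7;-8.9 8.7 0 0 0 0.5 7;-8.9 8.7 0 0 0 0.6 7;-8.9 8.7 0 0 0 0.7 7;-8.9 8.7 0 0 0 0.79 7;-8.9 8.7 0 0 0 0.79 7;-8.9 8.7 0 0 0 0.79 7"

```text
time: 14.92
tool_pos: [0.5855, 0.0138, 0.1976]
tcp_rot: [-0.0, 0.997, -0.075, -0.001]
contact_force: [-0.3, -0.3, -0.1]
gripper_width: 0.753
```

Run:
```python
from look import *
w1,d1=camera('wrist'); w1,d1=camera('wrist'); s=bot.observe(); print(s['time'],s['tool_pos'],s['tcp_rot'],s['q'])
P=pts('wrist',d1,np.ones(d1.shape,bool))
T=P[(P[:,2]>.1)&(P[:,2]<.118)&(abs(P[:,0]-.587)<.035)&(abs(P[:,1]-.015)<.03)]
if len(T): print(cv2.minAreaRect((T[:,:2]*1000).astype('f4')),len(T))
p=s['tool_pos'];q=s['tcp_rot'];a=2*np.arctan2(q[2],q[1]); e=np.array([.587,.014])-p[:2]
print(a,'shift cm',100*(e@[np.cos(a),np.sin(a)]),100*(e@[np.sin(a),-np.cos(a)]),100*(p[2]-.094))
cv2.imwrite('pics/w5.png',w1[:,:,::-1])
```

```text
15.0167 [0.58571064 0.01387154 0.19804981] [-3.47122316e-05  9.97222480e-01 -7.44785855e-02 -5.14362378e-04] [-6.38743516e-02  1.07880826e-01  1.56476633e+00  8.08105315e-05
  1.46997342e+00  1.65600905e+00]
((587.7127075195312, 12.77778148651123), (11.914009094238281, 49.49468231201172), 81.14432525634766) 1030
-0.14909524808522612 shift cm 0.1255971848613941 -0.03185613202817055 10.404981459390308
```

View pics/w5.png

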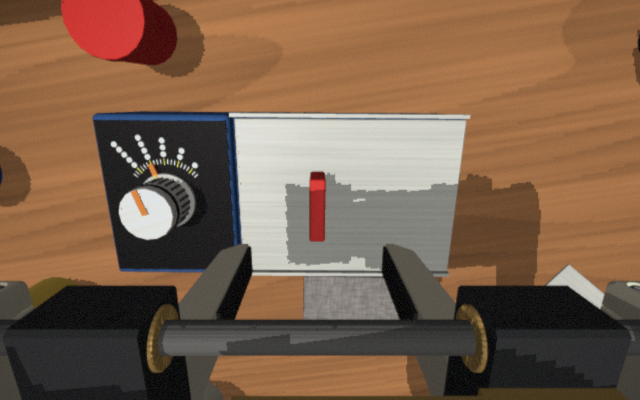

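The red tab at (317,205) lies between the open fingers, the dial is home at 4-ish, and the path is clear. I'll descend and grip the tab.

Call:
drive_tool:
  series: "0.1 0 3 0 0 0 7;0.1 0 6 0 0 0 7;0.1 0 8 0 0 0 7;0.1 0 9.5 0 0 0 7;0.1 0 10.3 0 0 0 7;0.1 0 10.3 0 0 0 5;0.1 0 10.3 0 0 0 3;0.1 0 10.3 0 0 0 2;0.1 0 10.3 0 0 0 0.8;0.1 0 10.3 0 0 0 0.5"
  squeeze: 15

```text
time: 15.85
tool_pos: [0.588, 0.0135, 0.0972]
tcp_rot: [-0.0, 0.997, -0.076, 0.001]
contact_force: [0.4, -0.5, 1.0]
gripper_width: 0.446
```

Call:
drive_tool:
  series: "0 0 0 0 0 0 0.5;0 0 0 0 0 0 0.5;0 0 0 0 0 0 0.5;0 0 0 0 0 0 0.5"

```text
time: 16.18
tool_pos: [0.5871, 0.0135, 0.0958]
tcp_rot: [-0.0, 0.997, -0.076, 0.0]
contact_force: [0.2, -0.4, 0.6]
gripper_width: 0.161
```

Call:
drive_tool:
  series: "0 0 0 0 0 0 0.5;0 0 0 0 0 0 0.5;0 0 0 0 0 0 0.5;0 0 0 0 0 0 0.5"

```text
time: 16.52
tool_pos: [0.587, 0.0134, 0.0958]
tcp_rot: [0.0, 0.997, -0.076, -0.0]
contact_force: [-0.3, -0.2, 1.2]
gripper_width: 0.128
```

Call:
drive_tool:
  series: "0 0.2 0 0 0 0 0.5;0 0.4 0 0 0 0 0.5;0 0.6 0 0 0 0 0.5;0 0.8 0 0 0 0 0.5;0 0.8 0 0 0 0 0.5"

```text
time: 16.93
tool_pos: [0.5858, 0.0053, 0.0958]
tcp_rot: [0.0, 0.997, -0.076, -0.0]
contact_force: [-0.5, 1.4, 1.8]
gripper_width: 0.127
```

Cover moves freely (8 mm at low force). Sliding on.

Call:
drive_tool:
  series: "0 0.8 0 0 0 0 0.5;0 1.6 0 0 0 0 0.5;0 2.4 0 0 0 0 0.5;0 3.2 0 0 0 0 0.5;0 4 0 0 0 0 0.5;0 4.8 0 0 0 0 0.5;0 5.4 0 0 0 0 0.5;0 6 0 0 0 0 0.5;0 6.4 0 0 0 0 0.5;0 6.4 0 0 0 0 0.5"

```text
time: 17.77
tool_pos: [0.5757, -0.0591, 0.0958]
tcp_rot: [0.001, 0.997, -0.076, -0.0]
contact_force: [-5.4, -1.6, 4.3]
gripper_width: 0.127
```

Call:
drive_tool:
  series: "0 0.3 0 0 0 0 0.5;0 0.6 0 0 0 0 0.5;0 0.8 0 0 0 0 0.5;0 0.9 0 0 0 0 0.5;0 0.9 0 0 0 0 0.5"

```text
time: 18.18
tool_pos: [0.5746, -0.0657, 0.0958]
tcp_rot: [-0.001, 0.997, -0.076, -0.0]
contact_force: [-4.8, 7.4, 6.0]
gripper_width: 0.125
```

Call:
drive_tool:
  series: "0 -0.1 0 0 0 0 0.5;0 -0.1 0 0 0 0 2;0 -0.1 0 0 0 0 5;0 -0.1 0 0 0 0 5;0 -0.1 0 0 0 0 5;0 -0.1 0 0 0 0 5;0 -0.1 -2 0 0 0 5;0 -0.1 -5 0 0 0 5;0 -0.1 -8 0 0 0 5;0 -0.1 -11 0 0 0 5"

```text
time: 19.02
tool_pos: [0.5745, -0.0656, 0.2066]
tcp_rot: [0.0, 0.997, -0.076, -0.0]
contact_force: [0.6, -1.0, -0.4]
gripper_width: 0.533
```

Call:
drive_tool:
  series: "-4 0 -2 0 0 0 5;-8 0 -2 0 0 0 5;-8 0 -2 0 0 0 5;-8 0 -2 0 0 0 5"

```text
time: 19.35
tool_pos: [0.4942, -0.0531, 0.2259]
tcp_rot: [0.0, 0.997, -0.076, 0.0]
contact_force: [1.0, -0.1, 0.9]
gripper_width: 0.539
```

Run:
```python
from look import *
s=bot.observe(); print(s['time'],s['tool_pos'],s['contact_force'],s['gripper_width'])
im,d=save('wrist','w6.png'); P=pts('wrist',d,np.ones(d.shape,bool))
T=P[(P[:,2]>.1)&(P[:,2]<.118)&(abs(P[:,0]-.575)<.035)&(abs(P[:,1]+.066)<.03)]
if len(T): print('tab',cv2.minAreaRect((T[:,:2]*1000).astype('f4')),len(T))
K=P[(abs(P[:,0]-.607)<.025)&(abs(P[:,1]-.138)<.025)&(P[:,2]>.11)&(P[:,2]<.15)]
if len(K): print('knob',len(K),np.percentile(K[:,2],[50,90]))
```

```text
19.35 [ 0.4942035  -0.05310593  0.22588582] [ 0.97116448 -0.13458871  0.88290141] 0.5387165083812122
tab ((576.3313598632812, -66.20603942871094), (11.88710880279541, 48.7861328125), 81.51727294921875) 1064
knob 2849 [0.1213857  0.12253106]
```

View pics/w6.png

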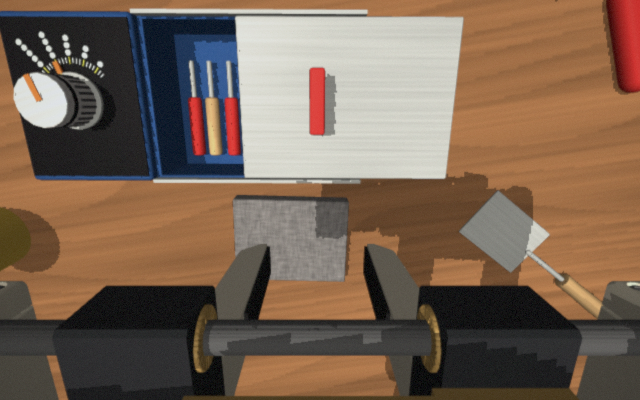

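The cover is open, with the cutters visible at (212,110) and the tab at (317,100). The dial is home, the gripper is clear, and the lino block and knife are where they were.

```bash
python3 -c "
from workcell import bot
print(bot.job_done())"
```

```text
the job is handed in; nothing more can be done
None
```

The box is unlocked, the cover is open to its end stop, and I handed the job in at about 19.4 s of the 67 s allowed. The hand-in reported no verdict.

- **Dial:** I turned it left to 5 and paused, then right to 1 and paused; the wrist camera showed the pointer on each number. I then turned it left past 3 with about 10 N of downward push. It began to drop at about 0.23 rad and sank at about 0.29 rad. It went down about 9.6 mm, and the knob top went from about 132 mm to 121.5 mm above the table.
- **Cover:** I pulled it by the red tab. The tool moved 80 mm, the camera put the tab about 80 mm from its closed position, and the force rose at the end stop.
- **Last checks:** After I let go, the dial was still down, with its top at about 121.4 mm. The gripper was open and clear of everything. The lino block and palette knife looked unmoved in the final view. The tubs, brayer and cup were not measured again, though no wrist reading passed about 13 N.
- **Disagreements:** The camera estimates of the knob centre differed from the position felt by the gripper by 1–2 mm. The first grip was about 3 mm off centre, with about 9 N of sideways force. I shifted it before turning the dial.

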